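Ready the juice station

ROBOT

A 6-joint arm with a two-finger parallel gripper is mounted at the origin on the work surface. World frame = base frame: x ahead of the robot, y to its left, z up, the work surface at z = 0. Lengths are in m, angles in rad, forces in N, time in s.
With the tool pointing down it reaches from about 0.375 to 0.975 m from the base axis. Payload 3.8 kg.
Tool frame: the origin (TCP) lies between the finger pads; the fingertips stand 25 mm ahead of it and the grasp point (between the pads) lies 6 mm ahead of it; z points along the fingers, y is the line along which they close (so a half turn about z gives the same grasp; the last joint's range is limited). The gripper opens to 88 mm and grips with 3 to 60 N. Pads are 18 mm wide; open, the fingers measure 123 mm over their backs; the gripper's body (75 mm by 187 mm) begins 45 mm behind the grasp point.
Start: joints at [-1.369, 0.264, 1.604, -0, 1.274, -0.037], TCP at [0.16, -0.656, 0.264] pointing down, gripper open.
Joint ranges: [-2.63, 2.63], [-0.94, 2.18], [0.31, 2.57], [-1.31, 4.45], [0, 2.66], [-2.55, 2.55]. Speed limits (rad/s): [2.57, 2.57, 3.14, 3.14, 3.14, 3.14].

INTERFACE

Orientations are given as [roll, pitch, yaw] about the fixed x, y, z axes, in that order (R = Rz(yaw) Ry(pitch) Rx(roll)).
In Python, from bench import manip, snapshot, workorder gives the robot as it stands. The module is installed in compiled form; this text tells all that it offers.
- The arm moves only by the tool arm_command, never from a script. Its argument "rows" is text: rows parted by semicolons, each of 7 numbers parted by spaces: the shift along the world's x, y, z in cm, then the turn, a rotation vector about the world's x, y, z in degrees, then the gripper's target within -1 to 1 (fully open at 1, half-way at 0, shut at -1). A call has 1 to 10 rows; each row shifts and turns the commanded pose from where the row before left it; what a row does not reach is not made up. A row lasts 1/8 s, in which the tool goes at most 62.5 mm and 10.7 degrees, less where a joint would pass 70% of its speed; a pose out of reach is approached as far as the arm can. A call is refused whole if a number of a shift passes 6.25 or a number of a turn 10.7, either way. A call with a gripper value outside its range is refused whole. The fingers move at their own pace and stop on an object; "force" is the grip in N (left out, the last holds). Time passes only in rows, so rows that do not move let the fingers close. It gives the time, the measured TCP pose, the force, the opening and the grip force at its end, in the units of the state.
- manip.state(): the state, without advancing time (a new reading comes with each control period).
- snapshot(name): name is "side" or "top"; returns a dict with "img" (420x560x3 uint8, blue, green, red), "K" (3x3 intrinsics, pixels), "camera_from_world" (4x4, takes a point from world to camera coordinates). Camera axes: x right, y up, looking along -z (the intrinsics and any distortion apply to the point x, -y, -z); pixel columns grow to the right and rows downward; lengths in m; the calibration is good to about 2 mm. A picture is of the moment at which its call begins. There is no depth.
- workorder.close_job(): hands the job in; it is judged then, once.
The state is a dict: "time": time; "joints": joint angles; "joint_vel": joint speeds; "joint_efforts": joint torques, N m; "eef_pos": TCP position; "tcp_rot": TCP orientation; "wrist_force": force on the tool from outside, world axes, zero at the start; "ft_torque": the same for the moment, N m; "finger_gap": finger opening in m; "gripper_force": force on a finger pad.
Only numpy, scipy, OpenCV 4.12 (cv2) and the standard library are available. Lean on these libraries where they do the work, as an engineer would, in place of code of your own. Each camera call takes 0.05 s, during which the arm holds its last target. There are 200 camera calls.

TASK

Get the juice station ready: build up the citrus juicer on its spindle in order, first the bowl, sitting flat with its spout over the glass stand at the juicer's front, then the strainer down on the bowl's rim, then the reamer cone fully down on the spindle. Stand every bottle that has fallen over back upright in the filling lane, without knocking over a bottle that is standing there from the start, and leave the plates, the pot and the tub where they are.

Things in the scene. Friction and masses are not known exactly. Their poses are not given: they have to be found in the camera images.
- juicer: citrus juicer, fixed: round aluminium motor housing 150 mm diameter, flat top 150 mm above the bench, with a 16 mm steel drive spindle standing from its middle. Its front, with the switch and a low black glass stand (10 mm high, 90 mm wide, reaching 118 mm out from the centre), is its -x side. Origin: centre of its underside, z up.
- spindle_tip (a point): tip of the drive spindle, on the juicer's axis, 251 mm above the bench; the last 8 mm taper to 9 mm diameter.
- bowl: stainless juice bowl, 172 mm diameter, wall 62 mm high, floor 4 mm, with an upright centre tube (32 mm outside, 23 mm bore, open right through, top 70 mm above the underside) that goes over the spindle, and a spout on its -x side that reaches 106 mm from the centre. About 0.4 kg. It sits flat on the housing top, its underside 150 mm above the bench. Origin: centre of its underside, z up.
- bowl_tube (a point): centre of the top of the bowl's centre tube; the tube can be gripped from above from outside, with the fingers inside the bowl.
- bowl_spout (a point): mouth of the bowl's spout, 103 mm from the bowl's centre on its -x side, 20 mm above its underside.
- strainer: stainless strainer: round slotted dish 132 mm outside diameter with 3 mm floor, with a flat flange 174 mm in diameter whose underside is 24 mm above the dish's underside, and an upright centre collar (48 mm outside, 40 mm bore, top 34 mm above the underside). The flange rests on the bowl's rim, the collar goes round the bowl's tube; its underside is then 38 mm above the bowl's underside. About 0.22 kg. Origin: centre of the dish's underside, z up.
- strainer_collar (a point): centre of the top of the strainer's collar.
- reamer: white ribbed squeezing cone (reamer), 58 mm diameter with straight sides for the lowest 36 mm (ribs stand 1.5 mm proud and are only seen, not felt), then rounded to a point 72 mm high; a blind socket underneath, 18.4 mm wide and 26 mm deep, goes on the spindle tip; its underside is then 225 mm above the bench. Wider than the strainer's bore. About 0.14 kg. Origin: centre of its underside, z up.
- tray: filling lane: long low drip tray fixed to the bench, 124 mm wide (along its x) and 704 mm long (along its y), grated floor 6 mm above the bench, rim 13 mm above the bench and 4 mm thick. Origin: centre of its underside.
- bottle1: lying in the lane at the start, roughly along it, neck either way; may be absent: empty amber glass bottle, 108 mm tall, 170 g: body 50 mm diameter to 64 mm, shoulder, neck 29 mm diameter from 80 to 99 mm, lip 34 mm diameter for the top 9 mm (gripped by the lip it swings easily between the fingers). Origin: on its axis, 54 mm from the base; z axis towards the mouth.
- bottle2: lying in the lane at the start, roughly along it, neck either way; may be absent: empty amber glass bottle, 108 mm tall, 170 g: body 50 mm diameter to 64 mm, shoulder, neck 29 mm diameter from 80 to 99 mm, lip 34 mm diameter for the top 9 mm (gripped by the lip it swings easily between the fingers). Origin: on its axis, 54 mm from the base; z axis towards the mouth.
- bottle3: lying in the lane at the start, roughly along it, neck either way; may be absent: empty amber glass bottle, 108 mm tall, 170 g: body 50 mm diameter to 64 mm, shoulder, neck 29 mm diameter from 80 to 99 mm, lip 34 mm diameter for the top 9 mm (gripped by the lip it swings easily between the fingers). Origin: on its axis, 54 mm from the base; z axis towards the mouth.
- bottle4: lying in the lane at the start, roughly along it, neck either way; may be absent: empty amber glass bottle, 108 mm tall, 170 g: body 50 mm diameter to 64 mm, shoulder, neck 29 mm diameter from 80 to 99 mm, lip 34 mm diameter for the top 9 mm (gripped by the lip it swings easily between the fingers). Origin: on its axis, 54 mm from the base; z axis towards the mouth.
- standing1: standing in the lane at the start, near one end; may be absent: empty amber glass bottle, 108 mm tall, 170 g: body 50 mm diameter to 64 mm, shoulder, neck 29 mm diameter from 80 to 99 mm, lip 34 mm diameter for the top 9 mm (gripped by the lip it swings easily between the fingers). Origin: on its axis, 54 mm from the base; z axis towards the mouth.
- standing2: standing in the lane at the start, near one end; may be absent: empty amber glass bottle, 108 mm tall, 170 g: body 50 mm diameter to 64 mm, shoulder, neck 29 mm diameter from 80 to 99 mm, lip 34 mm diameter for the top 9 mm (gripped by the lip it swings easily between the fingers). Origin: on its axis, 54 mm from the base; z axis towards the mouth.
- plates: bystander: stack of white plates, 160 mm diameter, 43 mm high. Origin: centre of its underside.
- pot: bystander: tall stainless pot without handles, 116 mm diameter at the rim, 140 mm high. Origin: centre of its underside.
- tub: bystander: white lidded tub, 102 mm diameter, 118 mm high. Origin: centre of its underside.
There are look-alikes about, which are no part of the job. What is shaped like the bottle3 but green, pink or purple is not meant.

How it is judged:
By the outcome, as a careful person would: the job done as asked, in the order asked, and still so for the second after the job is handed in, with the robot touching nothing.
Of bottle1, bottle2, bottle3, bottle4 only 3 to 4 are there at a start; the rules pass over those that are not, and their reading is None.
Of standing1, standing2 only 1 to 2 are there at a start; the rules pass over those that are not, and their reading is None.
At some moment in a run one of bowl, strainer may be knocked a few centimetres aside while the robot is not near it.
It also fails if it takes over 208 s, if anything falls off the work surface, if the arm or the gripper's body presses on something with over 40 N, if the wrist force passes 120 N, or if a joint passes its speed limit or range.

## Working session

There is one attempt and no reset: what is moved stays moved. The work goes in short steps, Python scripts to look and compute and a tool call to move; the robot and the scene stay as the last step left them, time stands still between calls to the robot, and variables do not carry over. Pictures are saved under pics/ and viewed, at most 14 in all, crops included, and the job is handed in when it is done.

Besides the shell and the picture viewer there is one more tool, called after "Emit:" by a JSON object that holds its "fn" and its "kwargs". arm_command: Moves the arm, as the interface text tells. Its arguments: {"type":"object","properties":{"rows":{"type":"string"},"force":{"type":"number"}},"required":["rows"]}

```bash
mkdir -p pics; ls; python3 - <<'E'
from bench import manip, snapshot
import cv2,json
for n in("side","top"):
    s=snapshot(n); cv2.imwrite(f"pics/{n}0.png",s["img"]); print(n,s["K"].tolist(),s["camera_from_world"].round(4).tolist(), [k for k in s])
print(manip.state())
E
```

```text
pics
side [[461.42104699217737, 0.0, 274.3641899007082], [0.0, 461.42104699217737, 207.99190665334663], [0.0, 0.0, 1.0]] [[-0.9378, -0.3472, 0.0082, 0.4309], [0.2349, -0.6169, 0.7512, -0.2152], [-0.2557, 0.7064, 0.6601, -1.5037], [0.0, 0.0, 0.0, 1.0]] ['img', 'K', 'camera_from_world']
top [[408.8438685258605, 0.0, 278.70524075632653], [0.0, 408.8438685258605, 211.41311808832384], [0.0, 0.0, 1.0]] [[-0.0143, -0.9998, 0.0164, 0.0101], [0.9951, -0.0127, 0.0977, -0.477], [-0.0975, 0.0177, 0.9951, -1.4385], [0.0, 0.0, 0.0, 1.0]] ['img', 'K', 'camera_from_world']
{'time': 0.1, 'joints': array([-1.36890144e+00,  2.64688002e-01,  1.60522071e+00,  1.13363207e-05,
        1.27367797e+00, -3.68827210e-02]), 'joint_vel': array([ 2.39216207e-04, -8.39073064e-05, -2.61887608e-03,  1.68633549e-03,
       -7.20191316e-04, -3.83561707e-04]), 'joint_efforts': array([ 4.83352323e-04, -5.03618789e+01, -3.58071578e+01,  7.31118419e-02,
        2.33367481e-02, -4.47988407e-05]), 'eef_pos': array([ 0.15954455, -0.65527894,  0.26251461]), 'tcp_rot': array([-3.13960039e+00, -8.43538213e-05,  2.38774192e-01]), 'wrist_force': array([-0.53237882,  0.52190066, -0.07726655]), 'ft_torque': array([ 0.02801983,  0.06559675, -0.05171558]), 'gripper_force': 0.0, 'finger_gap': 0.08817158852879192}
```

```bash
python3 - <<'E'
import cv2
for n in("side","top"):
    i=cv2.imread(f"pics/{n}0.png"); cv2.imwrite(f"pics/{n}0b.png",cv2.resize(i,(800,600),interpolation=cv2.INTER_CUBIC))
E
```

```text
(no output)
```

View pics/top0b.png

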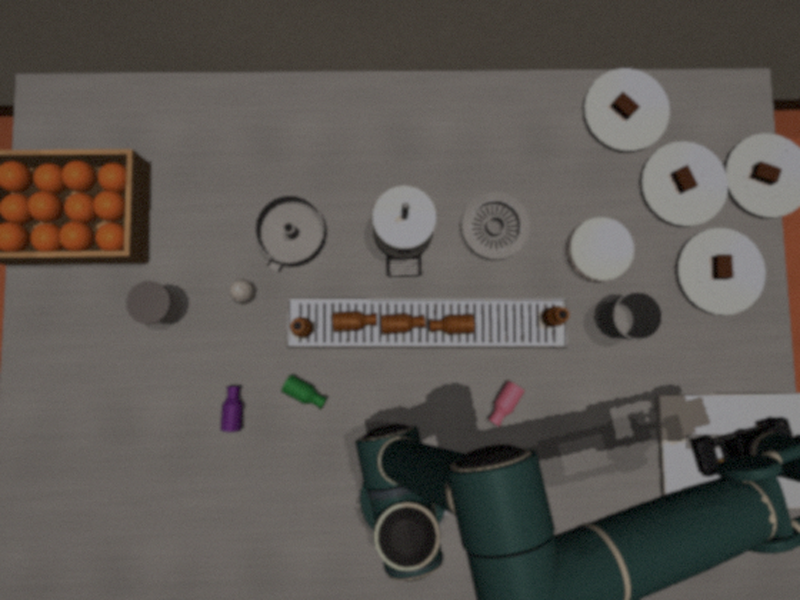

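View pics/side0b.png

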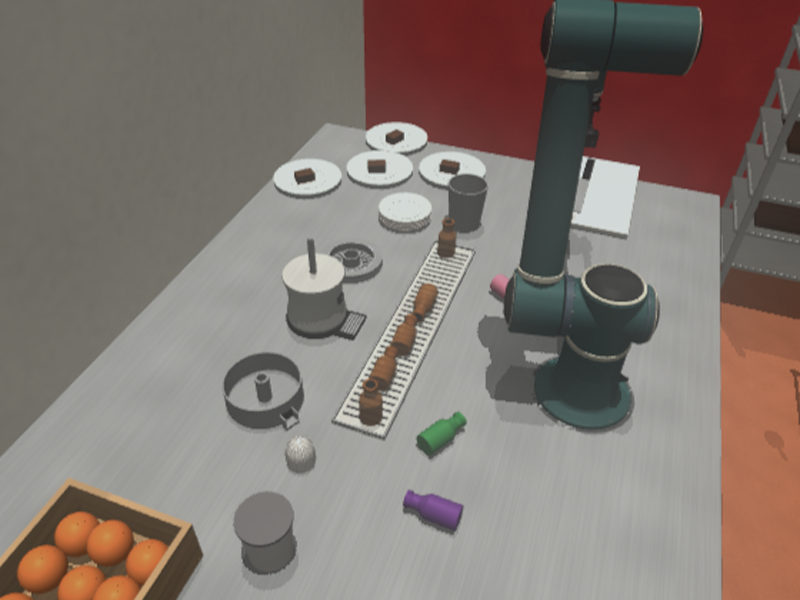

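Top view (800×600 scale): standing bottles are at (301,327) and (555,316). Three bottles lie at about (352,321) neck right, (402,323) neck right and (453,324) neck left. The bowl is at (290,231) with its spout at (275,265), the juicer at (404,217), the strainer at (495,225) and the reamer at (242,291). The side view agrees with this. Next I'll enlarge both views.

```bash
cat > h.py <<'E'
import numpy as np, cv2
from bench import manip, snapshot
np.set_printoptions(precision=4,suppress=True)
C={}
def cam(n,s=None):
    if n not in C:
        s=s or snapshot(n); C[n]=(s["K"],s["camera_from_world"],s["img"])
    return C[n]
def ray(n,p):
    K,T,_=cam(n); d=np.linalg.inv(K)@[p[0],p[1],1]; d=np.array([d[0],-d[1],-d[2]])
    R=T[:3,:3]; return -R.T@T[:3,3], R.T@d
def plane(n,p,z):
    o,d=ray(n,p); return o+d*(z-o[2])/d[2]
def tri(pt,ps):
    A=np.zeros((3,3));b=np.zeros(3);L=[]
    for n,p in(("top",pt),("side",ps)):
        o,d=ray(n,p); d=d/np.linalg.norm(d); M=np.eye(3)-np.outer(d,d);A+=M;b+=M@o;L.append((o,M))
    x=np.linalg.solve(A,b); return x,max(np.linalg.norm(M@(x-o)) for o,M in L)
def proj(n,X):
    K,T,_=cam(n); c=T[:3,:3]@np.asarray(X,float)+T[:3,3]; q=K@[c[0],-c[1],-c[2]]; return q[:2]/q[2]
def crop(n,x0,y0,x1,y1,f,name):
    i=cam(n)[2][y0:y1,x0:x1]; i=cv2.resize(i,None,fx=f,fy=f,interpolation=cv2.INTER_CUBIC)
    i=np.clip(i.astype(float)*1.5,0,255).astype(np.uint8)
    st=20
    for u in range((x0//st+1)*st,x1,st):
        cv2.line(i,(int((u-x0)*f),0),(int((u-x0)*f),6),(0,255,255),1); cv2.putText(i,str(u),(int((u-x0)*f)-10,16),0,.35,(0,255,255),1)
    for v in range((y0//st+1)*st,y1,st):
        cv2.line(i,(0,int((v-y0)*f)),(6,int((v-y0)*f)),(0,255,255),1); cv2.putText(i,str(v),(8,int((v-y0)*f)+4),0,.35,(0,255,255),1)
    cv2.imwrite(f"pics/{name}.png",i)
E
python3 - <<'E'
from h import *
crop("top",155,120,407,252,3.17,"tc1"); crop("side",150,140,335,340,3,"sc1")
E
```

```text
(no output)
```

View pics/tc1.png

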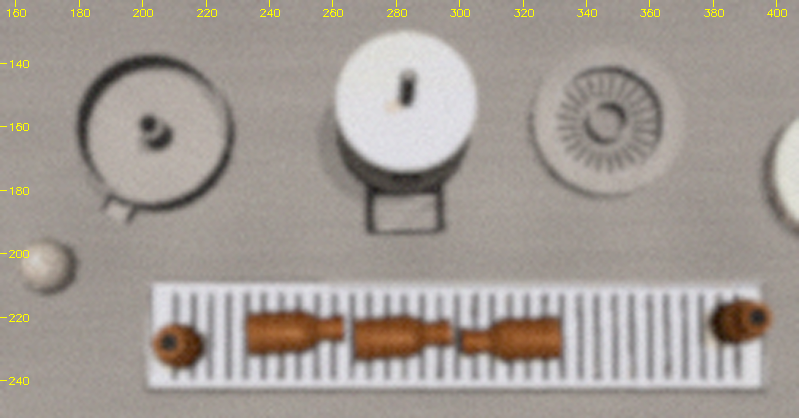

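View pics/sc1.png

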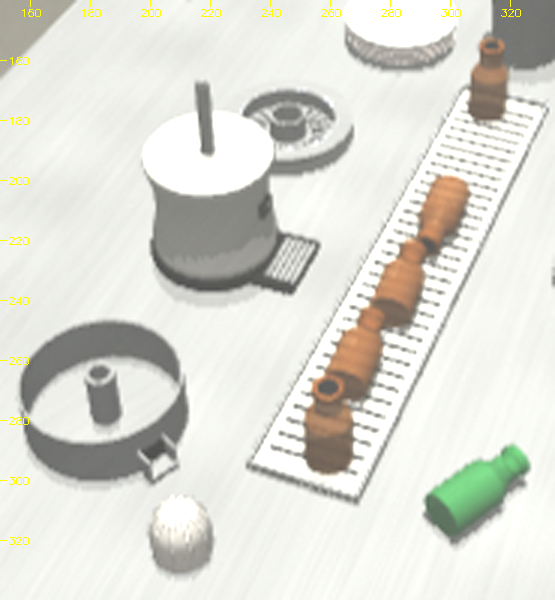

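```bash
python3 - <<'E'
from h import *
t=lambda x,y:(155+x/3.17,120+y/3.17)
s=lambda x,y:(150+x/3,140+y/3)
for n,a,b in [("spindle",t(409,73),s(202,84)),("tube",t(149,124),s(100,371)),("collar",t(606,124),s(290,110)),("reamer top",t(47,262),s(181,497)),("spout",t(119,207),s(159,462)),("S1",t(169,343),s(328,388)),("S2",t(757,317),s(491,45))]:
    print(n,*tri(a,b))
print("bowl rim c",plane("top",t(156,133),.062),"housing",plane("top",t(406,101),.150),"flange",plane("top",t(608,121),.025))
print("reamer c side eq", plane("top",t(47,266),.03))
print("spout",plane("top",t(119,209),.03))
for n,a,b in [("L1",t(247,333),t(344,328)),("L2",t(354,338),t(453,333)),("L3",t(562,338),t(459,341))]:
    A,B=plane("top",a,.031),plane("top",b,.031); print(n,A,B,np.linalg.norm(A-B),np.degrees(np.arctan2((B-A)[0],(B-A)[1])))
for p in [(150,284),(762,284),(762,388),(147,388)]: print("tray",plane("top",t(*p),.013))
for n,a in [("standbase side S1",s(328,470)),("S2",s(487,117))]: print(n,plane("side",a,.006))
E
```

```text
spindle [ 0.667  -0.012   0.2437] 0.00027708652057012104
tube [0.6606 0.2701 0.0708] 0.0013509551425398454
collar [ 0.6619 -0.2392  0.0462] 0.0023961141215993746
reamer top [0.5109 0.3816 0.0674] 0.0030654661492182634
spout [0.5776 0.3138 0.0104] 0.00043008636030421164
S1 [0.4168 0.2412 0.1122] 0.0017484876621288348
S2 [ 0.4357 -0.3809  0.1138] 0.0014439851294475922
bowl rim c [0.6511 0.2634 0.062 ] housing [ 0.6626 -0.0115  0.15  ] flange [ 0.6678 -0.2462  0.025 ]
reamer c side eq [0.5081 0.3898 0.03  ]
spout [0.5717 0.3099 0.03  ]
L1 [0.4299 0.1664 0.031 ] [0.4341 0.0582 0.031 ] 0.10834814222430163 177.79922057854816
L2 [0.4227 0.0471 0.031 ] [ 0.4268 -0.0637  0.031 ] 0.11088289863332092 177.868803925354
L3 [ 0.4196 -0.1858  0.031 ] [ 0.4178 -0.0702  0.031 ] 0.11556534487348538 -0.9010909029290074
tray [0.4881 0.2776 0.013 ]
tray [ 0.4793 -0.419   0.013 ]
tray [ 0.361 -0.414  0.013]
tray [0.3707 0.2806 0.013 ]
standbase side S1 [0.4131 0.259  0.006 ]
S2 [ 0.4316 -0.3676  0.006 ]
```

```bash
python3 - <<'E'
from h import *
t=lambda x,y:(155+x/3.17,120+y/3.17)
s=lambda x,y:(150+x/3,140+y/3)
for n,z,a,b in [("spindle",.251,t(409,73),s(202,84)),("tube",.07,t(149,124),s(100,371)),("collar",.034,t(606,124),s(290,110)),("S1",.114,t(169,343),s(328,388)),("S2",.114,t(757,317),s(491,45))]:
    print(n,plane("top",a,z)[:2],plane("side",b,z)[:2])
def circ(img,n,c,r,z,col,f,x0,y0):
    a=np.linspace(0,2*np.pi,73); P=np.array([(proj(n,(c[0]+r*np.cos(k),c[1]+r*np.sin(k),z))-(x0,y0)+.5)*f for k in a])
    cv2.polylines(img,[P.round().astype(int)],True,col,1)
def draw(n,x0,y0,x1,y1,f,name):
    i=cv2.resize(cam(n)[2][y0:y1,x0:x1],None,fx=f,fy=f,interpolation=cv2.INTER_CUBIC); i=np.clip(i*1.5,0,255).astype(np.uint8)
    R=(0,0,255);G=(0,255,0)
    A=lambda *a:circ(i,n,*a,f,x0,y0)
    J=(.664,-.0115);A(J,.075,.15,R);A(J,.008,.15,R);A(J,.0045,.251,G)
    B=(.6595,.269);A(B,.086,.062,R);A(B,.086,0,G);A(B,.016,.07,G)
    S=(.665,-.243);A(S,.087,.026,R);A(S,.024,.034,G)
    M=(.509,.386);A(M,.029,.0,R);A(M,.029,.036,G)
    for L in((.417,.243),(.433,-.379)): A(L,.017,.114,G);A(L,.025,.006,R)
    cv2.imwrite(f"pics/{name}.png",i)
draw("top",155,120,407,252,3.17,"tc2"); draw("side",150,140,335,340,3,"sc2")
E
```

```text
spindle [ 0.6652 -0.0117] [ 0.6618 -0.0032]
tube [0.6595 0.2698] [0.6625 0.2697]
collar [ 0.6623 -0.2421] [ 0.6709 -0.2535]
S1 [0.415  0.2404] [0.4179 0.243 ]
S2 [ 0.4343 -0.3812] [ 0.437  -0.3803]
```

View pics/tc2.png

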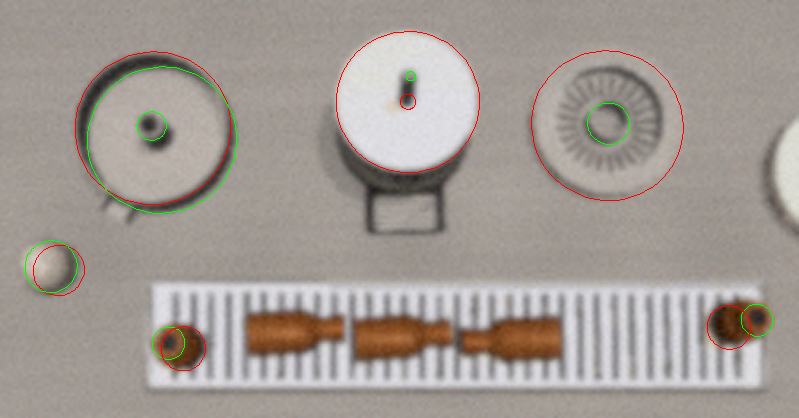

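View pics/sc2.png

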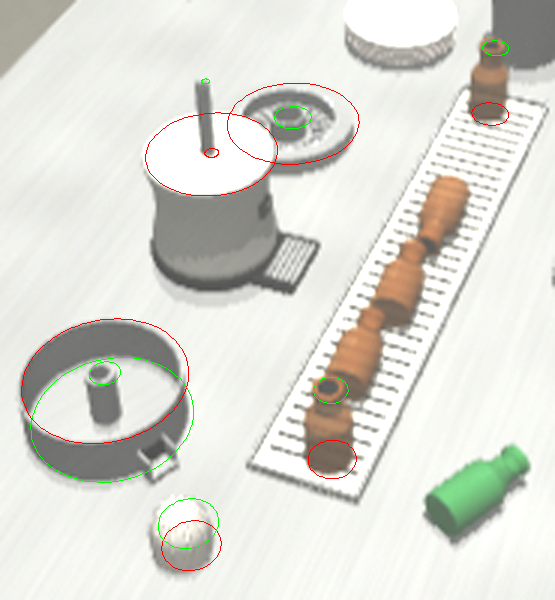

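Overlays of the nominal geometry sit within about 3 mm in the top view: juicer (408,101), bowl tube (150,126), strainer (607,124). The side view shows a constant offset of about 1 px. I'll centre each object by squeezing it in two directions, so the tool pose then gives its position. First I approach the bowl.

Emit:
{"fn": "arm_command", "kwargs": {"rows": "0 0 5.75 0 0 0 1;2.78 5.14 0 0 0 0 1;2.78 5.14 0 0 0 0 1;2.78 5.14 0 0 0 0 1;2.78 5.14 0 0 0 0 1;2.78 5.14 0 0 0 0 1;2.78 5.14 0 0 0 0 1;2.78 5.14 0 0 0 0 1;2.78 5.14 0 0 0 0 1;2.78 5.14 0 0 0 0 1", "force": 12}}

```text
time: 1.65
eef_pos: [0.4104, -0.1915, 0.3217]
tcp_rot: [3.141, -0.001, 0.239]
wrist_force: [1.3, -0.3, 0.3]
finger_gap: 0.088
gripper_force: 0.0
```

Emit:
{"fn": "arm_command", "kwargs": {"rows": "2.78 5.14 0 0 0 0 1;2.78 5.14 0 0 0 0 1;2.78 5.14 0 0 0 0 1;2.78 5.14 0 0 0 0 1;2.78 5.14 0 0 0 0 1;2.78 5.14 0 0 0 0 1;2.78 5.14 0 0 0 0 1;2.78 5.14 0 0 0 0 1;2.78 5.14 0 0 0 0 1;0 0 0 0 0 0 1"}}

```text
time: 2.9
eef_pos: [0.6607, 0.273, 0.3192]
tcp_rot: [-3.141, 0.002, 0.243]
wrist_force: [-0.4, -1.2, 0.5]
finger_gap: 0.0883
gripper_force: 0.0
```

Emit:
{"fn": "arm_command", "kwargs": {"rows": "0 -0.3 -5 0 0 0 1;0 0 -5 0 0 0 1;0 0 -5 0 0 0 1;0 0 -5 0 0 0 1;0 0 -3 0 0 0 1;0 0 -2.2 0 0 0 1;0 0 0 0 0 0 1"}}

```text
time: 3.78
eef_pos: [0.6587, 0.2653, 0.0675]
tcp_rot: [3.141, 0.004, 0.238]
wrist_force: [-0.5, 0.0, -0.7]
finger_gap: 0.0878
gripper_force: 0.0
```

Emit:
{"fn": "arm_command", "kwargs": {"rows": "0 0 0 0 0 0 -1;0 0 0 0 0 0 -1;0 0 0 0 0 0 -1;0 0 0 0 0 0 -1;0 0 0 0 0 0 -1"}}

```text
time: 4.4
eef_pos: [0.6601, 0.2669, 0.0695]
tcp_rot: [-3.141, -0.0, 0.239]
wrist_force: [-1.0, 3.8, 1.3]
finger_gap: 0.0406
gripper_force: 1.9
```

Emit:
{"fn": "arm_command", "kwargs": {"rows": "0 0 0 0 0 0 -1;0 0 0 0 0 0 -1;0 0 0 0 0 0 -1"}}

```text
time: 4.78
eef_pos: [0.6601, 0.267, 0.0695]
tcp_rot: [-3.141, -0.001, 0.239]
wrist_force: [-1.1, 4.6, 2.1]
finger_gap: 0.0324
gripper_force: 12.0
```

Emit:
{"fn": "arm_command", "kwargs": {"rows": "0 0 0 0 0 0 0.3;0 0 0 0 0 0 0.3;0 0 0 0 0 0 0.3;0 0 0 0 0 10 0.3;0 0 0 0 0 10 0.3;0 0 0 0 0 10 0.3;0 0 0 0 0 10 0.3;0 0 0 0 0 10 0.3;0 0 0 0 0 10 0.3;0 0 0 0 0 10 0.3"}}

```text
time: 6.02
eef_pos: [0.6601, 0.2659, 0.069]
tcp_rot: [-3.141, 0.001, 1.466]
wrist_force: [-0.4, -0.0, -0.8]
finger_gap: 0.0568
gripper_force: 0.0
```

Emit:
{"fn": "arm_command", "kwargs": {"rows": "0 0 0 0 0 10 0.3;0 0 0 0 0 10 0.3;0 0 0 0 0 0 0;0 0 0 0 0 0 -1;0 0 0 0 0 0 -1;0 0 0 0 0 0 -1;0 0 0 0 0 0 -1;0 0 0 0 0 0 -1;0 0 0 0 0 0 -1", "force": 25}}

```text
time: 7.15
eef_pos: [0.6601, 0.2664, 0.0692]
tcp_rot: [3.142, 0.0, 1.81]
wrist_force: [2.3, 0.4, -2.3]
finger_gap: 0.0319
gripper_force: 25.0
```

```bash
cat >> h.py <<'E'
def circ(img,n,c,r,z,col,f,x0,y0):
    a=np.linspace(0,2*np.pi,73); P=np.array([(proj(n,(c[0]+r*np.cos(k),c[1]+r*np.sin(k),z))-(x0,y0)+.5)*f for k in a])
    cv2.polylines(img,[P.round().astype(int)],True,col,1)
def sub(n,x0,y0,x1,y1,f,circles,pts=()):
    i=cv2.resize(cam(n)[2][y0:y1,x0:x1],None,fx=f,fy=f,interpolation=cv2.INTER_CUBIC); i=np.clip(i*1.5,0,255).astype(np.uint8)
    for k,c in enumerate(circles): circ(i,n,c[:2],c[2],c[3],((0,0,255),(0,255,0),(255,0,0))[k%3],f,x0,y0)
    for p in pts: q=(proj(n,p)-(x0,y0)+.5)*f; cv2.circle(i,tuple(q.round().astype(int).tolist()),2,(255,0,255),-1)
    return i
def save(name,*ims):
    h=max(i.shape[0] for i in ims); cv2.imwrite(f"pics/{name}.png",np.hstack([cv2.copyMakeBorder(i,0,h-i.shape[0],0,6,cv2.BORDER_CONSTANT) for i in ims]))
E
python3 - <<'E'
from h import *
B=(.6604,.2662); a=np.radians(26.8)
sp=(B[0]-.103*np.cos(a),B[1]+.103*np.sin(a),.02)
c=[(*B,.086,.062),(*B,.086,0)]
save("b1",sub("top",165,120,265,240,3.9,c,[sp]),sub("side",150,230,240,330,4.5,c,[sp]))
E
```

```text
(no output)
```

View pics/b1.png

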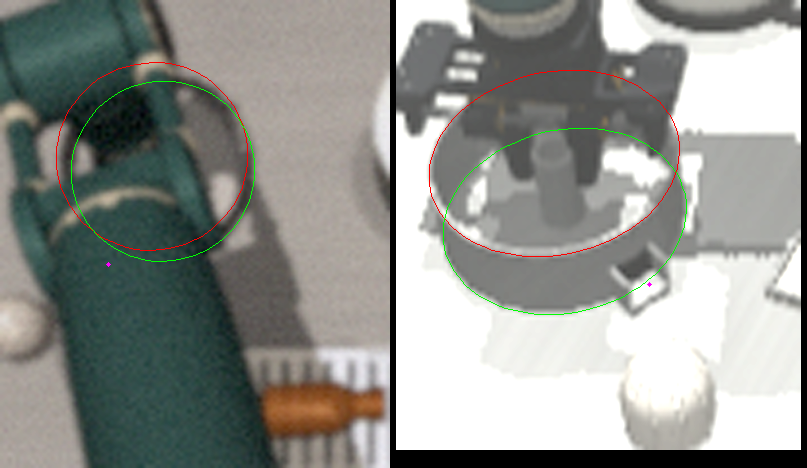

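```bash
python3 - <<'E'
from h import *
s=lambda x,y:(150+(x-396)/4.5,230+y/4.5)
for z in(0.,.01,.02,.03):
  for p in ((650,300),(631,257),(632,311),(668,286)):
    d=plane("side",s(*p),z)[:2]-(.6604,.2662); print(z,p,np.hypot(*d).round(4),np.degrees(np.arctan2(d[1],-d[0])).round(1))
E
```

```text
0.0 (650, 300) 0.1033 26.6
0.0 (631, 257) 0.0654 15.3
0.0 (632, 311) 0.1035 34.7
0.0 (668, 286) 0.1034 17.5
0.01 (650, 300) 0.1102 28.7
0.01 (631, 257) 0.0718 19.7
0.01 (632, 311) 0.1109 36.2
0.01 (668, 286) 0.1096 20.2
0.02 (650, 300) 0.1173 30.5
0.02 (631, 257) 0.0786 23.3
0.02 (632, 311) 0.1184 37.5
0.02 (668, 286) 0.1161 22.6
0.03 (650, 300) 0.1245 32.2
0.03 (631, 257) 0.0857 26.3
0.03 (632, 311) 0.1259 38.7
0.03 (668, 286) 0.1227 24.8
```

Emit:
{"fn": "arm_command", "kwargs": {"rows": "0 0 2 0 0 0 -1;0 0 4 0 0 0 -1;0 0 5 0 0 0 -1;0 0 5 0 0 0 -1;0 0 5.5 0 0 0 -1;0 0 5 0 0 0 -1;0.1 -3.5 0 0 0 5.4 -1;0.1 -5 0 0 0 5.4 -1;0.1 -5 0 0 0 5.4 -1;0.1 -5 0 0 0 5.4 -1"}}

```text
time: 8.55
eef_pos: [0.6628, 0.08, 0.3345]
tcp_rot: [-3.14, -0.001, 2.19]
wrist_force: [0.9, -0.5, -4.5]
finger_gap: 0.0319
gripper_force: 25.0
```

Emit:
{"fn": "arm_command", "kwargs": {"rows": "0.1 -5 0 0 0 5.4 -1;0 -4.2 0 0 0 0 -1;0 0 0 0 0 0 -1;0 0 0 0 0 0 -1"}}

```text
time: 9.05
eef_pos: [0.6644, -0.0103, 0.3344]
tcp_rot: [-3.141, -0.001, 2.28]
wrist_force: [-0.5, 0.5, -3.5]
finger_gap: 0.0315
gripper_force: 25.0
```

```bash
python3 - <<'E'
from h import *
print(manip.state()["eef_pos"],manip.state()["tcp_rot"],manip.state()["finger_gap"])
B=(.6655,-.0105)
sp=(B[0]-.103,B[1],.02+.265)
c=[(*B,.086,.327),(*B,.086,.265),(*B,.075,.15)]
save("b2",sub("top",230,100,330,220,3.9,c,[sp]),sub("side",170,120,270,230,4,c+[(*B,.008,.15),(*B,.0045,.251)],[sp]))
E
```

```text
[ 0.6644 -0.0103  0.3344] [-3.1414 -0.0014  2.2802] 0.03153138116541708
```

View pics/b2.png

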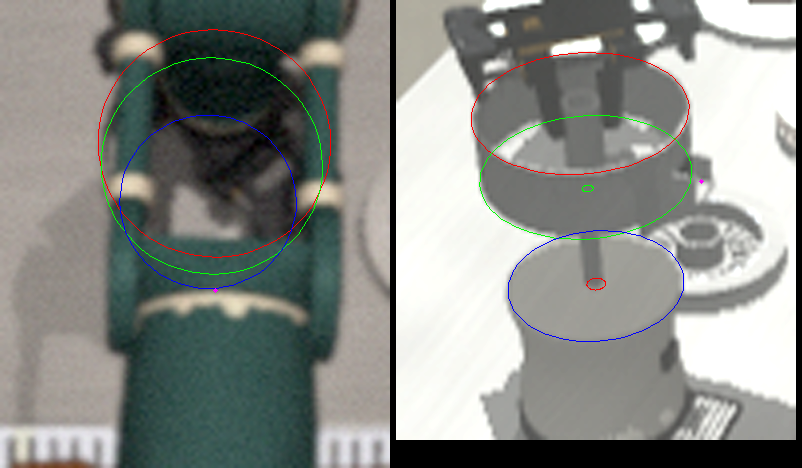

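The side view shows the held bowl's rim (580,112) and the housing top (596,285) on their overlays, the spindle on its predicted line, and the spout facing the front. Now I lower it.

Emit:
{"fn": "arm_command", "kwargs": {"rows": "0 0 -1 0 0 0 -1;0 0 -1 0 0 0 -1;0 0 -1.5 0 0 0 -1;0 0 -2 0 0 0 -1;0 0 -2 0 0 0 -1;0 0 -2 0 0 0 -1;0 0 -1 0 0 0 -1;0 0 -0.5 0 0 0 -1;0 0 -0.3 0 0 0 -1;0 0 -0.2 0 0 0 -1"}}

```text
time: 10.4
eef_pos: [0.6654, -0.0106, 0.2198]
tcp_rot: [3.141, 0.001, 2.281]
wrist_force: [-0.2, 0.5, -4.9]
finger_gap: 0.0316
gripper_force: 25.0
```

Emit:
{"fn": "arm_command", "kwargs": {"rows": "0 0 -0.1 0 0 0 -1;0 0 -0.1 0 0 0 -1;0 0 0 0 0 0 -1"}}

```text
time: 10.78
eef_pos: [0.6655, -0.0107, 0.2191]
tcp_rot: [3.14, 0.001, 2.281]
wrist_force: [-3.4, -1.0, 5.7]
finger_gap: 0.0317
gripper_force: 25.0
```

Emit:
{"fn": "arm_command", "kwargs": {"rows": "0 0 0 0 0 0 0.3;0 0 0 0 0 0 0.3;0 0 0 0 0 0 0.3;0 0 0 0 0 0 0.3;0 0 2 0 0 0 0.3;0 0 5 0 0 0 0.3;0 0 5 0 0 0 0.3;0 -5 0 0 0 0 0.8;0 -6 0 0 0 0 0.8;0 -6 0 0 0 0 0.8"}}

```text
time: 12.02
eef_pos: [0.6654, -0.182, 0.3397]
tcp_rot: [3.14, 0.002, 2.282]
wrist_force: [-0.2, -0.1, 0.8]
finger_gap: 0.079
gripper_force: 0.0
```

Emit:
{"fn": "arm_command", "kwargs": {"rows": "0 -6 0 0 0 0 0.8;0 0 0 0 0 0 0.8;0 0 0 0 0 0 0.8"}}

```text
time: 12.4
eef_pos: [0.6652, -0.2406, 0.3383]
tcp_rot: [3.14, 0.0, 2.28]
wrist_force: [-0.1, 0.2, -0.4]
finger_gap: 0.0795
gripper_force: 0.0
```

```bash
python3 - <<'E'
from h import *
print(manip.state()["eef_pos"],manip.state()["tcp_rot"],manip.state()["finger_gap"])
B=(.6655,-.0105)
sp=(B[0]-.103,B[1],.17)
c=[(*B,.086,.212),(*B,.086,.15),(*B,.016,.22)]
S=(.667,-.240)
save("b3",sub("top",230,90,400,250,2.4,c+[(*S,.087,.026)],[sp]),sub("side",170,130,280,240,3.4,c+[(*S,.087,.026),(*S,.024,.034)],[sp]))
E
```

```text
[ 0.6652 -0.2406  0.3383] [3.1405 0.0005 2.2799] 0.0794754476631267
```

View pics/b3.png

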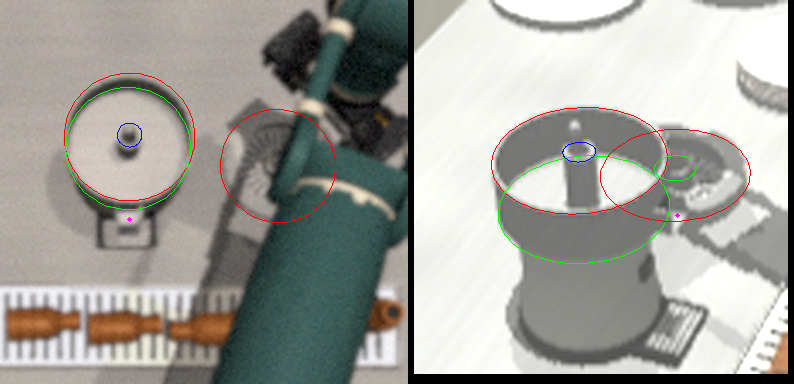

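The bowl is seated flat on its overlay, with the spout straight over the glass stand ((129,215) in the top half, (677,215) in the side half). The strainer is at (676,168) and agrees with (.667,-.240). Next I centre and grip the strainer.

Emit:
{"fn": "arm_command", "kwargs": {"rows": "0.1 0.1 -4 0 0 0 0.5;0 0 -5.5 0 0 0 0.5;0 0 -5.5 0 0 0 0.5;0 0 -5.5 0 0 0 0.5;0 0 -5 0 0 0 0.5;0 0 -3 0 0 0 0.5;0 0 -1.5 0 0 0 0.5;0 0 -0.4 0 0 0 0.5;0 0 0 0 0 0 0.5", "force": 12}}

```text
time: 13.62
eef_pos: [0.6672, -0.2396, 0.0348]
tcp_rot: [3.14, 0.002, 2.281]
wrist_force: [0.2, -0.8, 0.8]
finger_gap: 0.0661
gripper_force: 0.0
```

Emit:
{"fn": "arm_command", "kwargs": {"rows": "0 0 0 0 0 0 -1;0 0 0 0 0 0 -1;0 0 0 0 0 0 -1;0 0 0 0 0 0 -1;0 0 0 0 0 0 -1"}}

```text
time: 14.25
eef_pos: [0.6673, -0.24, 0.0349]
tcp_rot: [3.14, 0.002, 2.281]
wrist_force: [0.6, 1.5, 5.9]
finger_gap: 0.0484
gripper_force: 11.9
```

Emit:
{"fn": "arm_command", "kwargs": {"rows": "0 0 0 0 0 0 0.5;0 0 0 0 0 0 0.5;0 0 0 0 0 -10 0.5;0 0 0 0 0 -10 0.5;0 0 0 0 0 -10 0.5;0 0 0 0 0 -10 0.5;0 0 0 0 0 -10 0.5;0 0 0 0 0 -10 0.5;0 0 0 0 0 -10 0.5;0 0 0 0 0 -10 0.5"}}

```text
time: 15.5
eef_pos: [0.6655, -0.2396, 0.0325]
tcp_rot: [-3.14, 0.001, 0.879]
wrist_force: [-0.1, 0.3, -0.3]
finger_gap: 0.0663
gripper_force: 0.0
```

Emit:
{"fn": "arm_command", "kwargs": {"rows": "0 0 0 0 0 -10 0.5;0 0 0 0 0 0 0.5;0 0 0 0 0 0 -1;0 0 0 0 0 0 -1;0 0 0 0 0 0 -1;0 0 0 0 0 0 -1;0 0 0 0 0 0 -1;0 0 0 0 0 0 -1", "force": 25}}

```text
time: 16.5
eef_pos: [0.6658, -0.2395, 0.033]
tcp_rot: [-3.141, 0.0, 0.71]
wrist_force: [-0.8, -0.4, -2.6]
finger_gap: 0.0484
gripper_force: 25.0
```

Emit:
{"fn": "arm_command", "kwargs": {"rows": "0 0 2 0 0 0 -1;0 0 4 0 0 0 -1;0 0 5 0 0 0 -1;0 0 5 0 0 0 -1;0 0 5 0 0 0 -1;0 0 5 0 0 0 -1;0 0 2 0 0 0 -1"}}

```text
time: 17.38
eef_pos: [0.6675, -0.2401, 0.3195]
tcp_rot: [3.134, -0.004, 0.71]
wrist_force: [0.0, -0.7, -1.5]
finger_gap: 0.048
gripper_force: 25.0
```

Emit:
{"fn": "arm_command", "kwargs": {"rows": "-0.1 3.9 0 0 0 0 -1;0 5 0 0 0 0 -1;0 5 0 0 0 0 -1;0 5 0 0 0 0 -1;0 4 0 0 0 0 -1;0 0 0 0 0 0 -1;0 0 0 0 0 0 -1;0 0 -1.5 0 0 0 -1;0 0 -2 0 0 0 -1"}}

```text
time: 18.5
eef_pos: [0.6651, -0.0118, 0.2771]
tcp_rot: [3.141, -0.0, 0.708]
wrist_force: [-0.1, 0.4, -3.0]
finger_gap: 0.0483
gripper_force: 25.0
```

Emit:
{"fn": "arm_command", "kwargs": {"rows": "0 0 -1.5 0 0 0 -1;0 0 -1 0 0 0 -1;0 0 -1 0 0 0 -1;0 0 -1 0 0 0 -1;0 0 -0.5 0 0 0 -1;0 0 -0.3 0 0 0 -1;0 0 0 0 0 0 -1"}}

```text
time: 19.38
eef_pos: [0.6651, -0.0106, 0.2253]
tcp_rot: [3.142, -0.0, 0.71]
wrist_force: [-0.2, 0.7, -1.0]
finger_gap: 0.0481
gripper_force: 25.0
```

Emit:
{"fn": "arm_command", "kwargs": {"rows": "0 0 -0.2 0 0 0 -1;0 0 -0.2 0 0 0 -1;0 0 -0.1 0 0 0 -1;0 0 0 0 0 0 -1"}}

```text
time: 19.88
eef_pos: [0.6651, -0.0106, 0.2209]
tcp_rot: [3.141, -0.0, 0.71]
wrist_force: [-2.5, 0.8, 1.7]
finger_gap: 0.0484
gripper_force: 25.0
```

Emit:
{"fn": "arm_command", "kwargs": {"rows": "0 0 0 0 0 0 0.5;0 0 0 0 0 0 0.5;0 0 0 0 0 0 0.5;0 0 2 0 0 0 0.5;0 0 5 0 0 0 0.5;0 0 5 0 0 0 0.5;-1.9 5 0 0 0 0 1;-1.9 5 0 0 0 0 1;-1.9 5 0 0 0 0 1;-1.9 5 0 0 0 0 1"}}

```text
time: 21.12
eef_pos: [0.5887, 0.1909, 0.3423]
tcp_rot: [3.141, -0.002, 0.71]
wrist_force: [1.1, 0.6, -0.6]
finger_gap: 0.0879
gripper_force: 0.0
```

Emit:
{"fn": "arm_command", "kwargs": {"rows": "-1.9 5 0 0 0 0 1;-1.9 5 0 0 0 0 1;-1.9 5 0 0 0 0 1;-2 5.1 0 0 0 0 1;0 0 0 0 0 0 1;0 0 0 0 0 0 1"}}

```text
time: 21.88
eef_pos: [0.5123, 0.3903, 0.3413]
tcp_rot: [3.141, -0.001, 0.711]
wrist_force: [0.1, -0.1, -0.3]
finger_gap: 0.088
gripper_force: 0.0
```

```bash
python3 - <<'E'
from h import *
print(manip.state()["eef_pos"],manip.state()["tcp_rot"],manip.state()["finger_gap"])
B=(.6655,-.0105)
c=[(*B,.086,.212),(*B,.087,.214),(*B,.024,.222),(*B,.0045,.251)]
M=(.512,.390)
save("b4",sub("top",220,90,320,210,3.4,c),sub("side",170,130,270,230,3,c),sub("side",180,270,250,340,4,[(*M,.029,0),(*M,.029,.036)]))
E
```

```text
[0.5123 0.3903 0.3413] [ 3.1407 -0.0011  0.7108] 0.0880235670684342
```

View pics/b4.png

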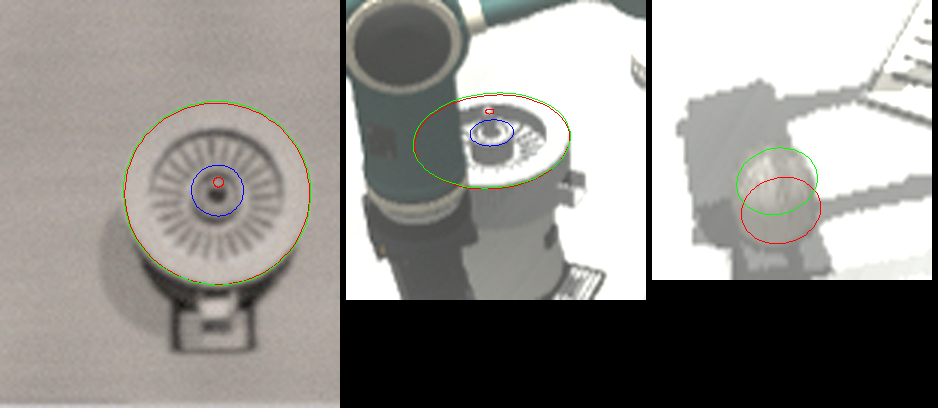

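The strainer sits concentric on the bowl rim, with the top-view flange at (217,193) on its overlay. The reamer is at (778,195) in the crop, also on its overlay. (That picture came out wider than 800 px; I'll keep the next ones within the limit.) Now I grip the reamer with a double squeeze.

Emit:
{"fn": "arm_command", "kwargs": {"rows": "0 0 -4 0 0 0 1;0 0 -5.5 0 0 0 1;0 0 -5.5 0 0 0 1;0 0 -5.5 0 0 0 1;0 0 -5 0 0 0 1;0 0 -3 0 0 0 1;0 0 -1.5 0 0 0 1;0 0 -0.4 0 0 0 1;0 0 0 0 0 0 1", "force": 8}}

```text
time: 23.1
eef_pos: [0.5133, 0.3906, 0.0376]
tcp_rot: [3.141, -0.002, 0.709]
wrist_force: [0.7, -0.1, -0.5]
finger_gap: 0.0879
gripper_force: 0.0
```

Emit:
{"fn": "arm_command", "kwargs": {"rows": "0 0 0 0 0 0 -1;0 0 0 0 0 0 -1;0 0 0 0 0 0 -1;0 0 0 0 0 0 -1;0 0 0 0 0 0 -1"}}

```text
time: 23.72
eef_pos: [0.5122, 0.391, 0.037]
tcp_rot: [-3.141, -0.001, 0.71]
wrist_force: [-1.9, 1.7, 5.7]
finger_gap: 0.0604
gripper_force: 8.0
```

Emit:
{"fn": "arm_command", "kwargs": {"rows": "0 0 0 0 0 0 -1;0 0 0 0 0 0 0.8;0 0 0 0 0 0 0.8;0 0 0 0 0 10 0.8;0 0 0 0 0 10 0.8;0 0 0 0 0 10 0.8;0 0 0 0 0 10 0.8;0 0 0 0 0 10 0.8;0 0 0 0 0 10 0.8;0 0 0 0 0 10 0.8"}}

```text
time: 24.98
eef_pos: [0.5119, 0.3899, 0.0356]
tcp_rot: [-3.141, 0.001, 1.938]
wrist_force: [-0.6, 0.3, -0.8]
finger_gap: 0.0793
gripper_force: 0.0
```

Emit:
{"fn": "arm_command", "kwargs": {"rows": "0 0 0 0 0 10 0.8;0 0 0 0 0 10 0.8;0 0 0 0 0 0 0.8;0 0 0 0 0 0 -1;0 0 0 0 0 0 -1;0 0 0 0 0 0 -1;0 0 0 0 0 0 -1;0 0 0 0 0 0 -1;0 0 0 0 0 0 -1"}}

```text
time: 26.1
eef_pos: [0.512, 0.3903, 0.0361]
tcp_rot: [-3.141, -0.0, 2.281]
wrist_force: [0.3, 0.3, -0.8]
finger_gap: 0.0604
gripper_force: 8.0
```

Emit:
{"fn": "arm_command", "kwargs": {"rows": "0 0 0 0 0 0 -1;0 0 0 0 0 0 -1;0 0 0 0 0 0 -1", "force": 20}}

```text
time: 26.48
eef_pos: [0.512, 0.3903, 0.0361]
tcp_rot: [-3.141, -0.0, 2.281]
wrist_force: [-0.1, 0.3, -1.5]
finger_gap: 0.0598
gripper_force: 20.0
```

Emit:
{"fn": "arm_command", "kwargs": {"rows": "0 0 2 0 0 0 -1;0 0 5 0 0 0 -1;0 0 5 0 0 0 -1;0 0 5 0 0 0 -1;0 0 5 0 0 0 -1;0 0 5 0 0 0 -1;1.5 -4.1 0 0 0 0 -1;1.9 -5 0 0 0 0 -1;1.9 -5 0 0 0 0 -1;1.9 -5 0 0 0 0 -1"}}

```text
time: 27.72
eef_pos: [0.5842, 0.1979, 0.308]
tcp_rot: [3.14, 0.001, 2.281]
wrist_force: [1.5, -0.3, -1.3]
finger_gap: 0.0602
gripper_force: 20.0
```

Emit:
{"fn": "arm_command", "kwargs": {"rows": "1.9 -5 0 0 0 0 -1;1.9 -5 0 0 0 0 -1;1.9 -5 0 0 0 0 -1;1.4 -4 0 0 0 0 -1;1 -2 0 0 0 0 -1;0 0 0 0 0 0 -1;0 0 0 0 0 0 -1"}}

```text
time: 28.6
eef_pos: [0.6647, -0.0092, 0.3064]
tcp_rot: [3.141, -0.001, 2.282]
wrist_force: [0.1, -0.0, -2.0]
finger_gap: 0.0602
gripper_force: 20.0
```

```bash
python3 - <<'E'
from h import *
print(manip.state()["eef_pos"],manip.state()["tcp_rot"],manip.state()["finger_gap"])
B=(.6654,-.0108)
c=[(*B,.029,.27),(*B,.029,.306),(*B,.087,.214),(*B,.0045,.251)]
save("b5",sub("side",180,130,270,210,8,c))
E
```

```text
[ 0.6647 -0.0092  0.3064] [ 3.1412 -0.0009  2.2817] 0.060200849107258154
```

View pics/b5.png

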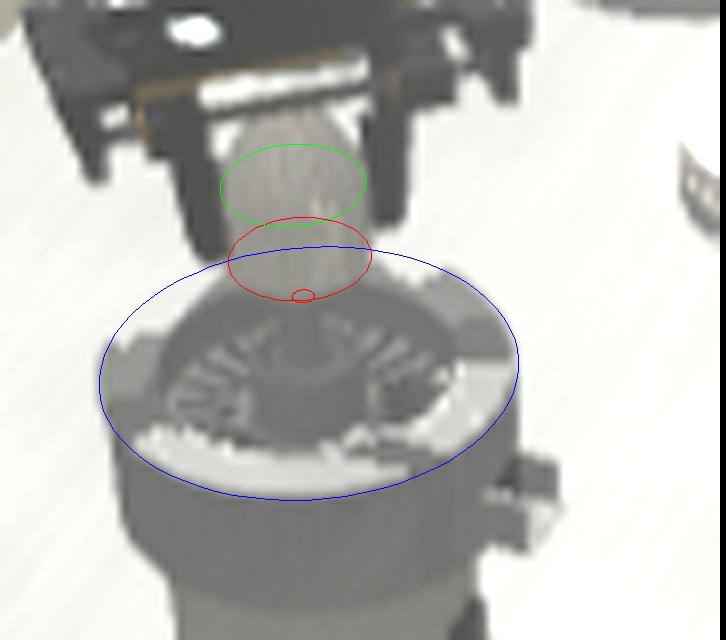

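The held reamer lies on its overlay at (300,255), in line with the spindle tip at (303,296). Lowering it gently.

Emit:
{"fn": "arm_command", "kwargs": {"rows": "0 0 -1 0 0 0 -1;0 0 -0.8 0 0 0 -1;0 0 -0.4 0 0 0 -1;0 0 -0.4 0 0 0 -1;0 0 -0.4 0 0 0 -1;0 0 0 0 0 0 -1", "force": 12}}

```text
time: 29.4
eef_pos: [0.6658, -0.0104, 0.2763]
tcp_rot: [3.14, 0.001, 2.281]
wrist_force: [3.6, 1.0, -2.4]
finger_gap: 0.0603
gripper_force: 12.0
```

Emit:
{"fn": "arm_command", "kwargs": {"rows": "0.07 0 -0.3 0 0 0 -1;0 0 -0.4 0 0 0 -1;0 0 -0.4 0 0 0 -1;0 0 -0.3 0 0 0 -1;0 0 -0.1 0 0 0 -1;0 0 0 0 0 0 -1"}}

```text
time: 30.15
eef_pos: [0.6662, -0.0105, 0.2614]
tcp_rot: [3.141, 0.001, 2.281]
wrist_force: [4.4, 2.9, 0.9]
finger_gap: 0.0606
gripper_force: 12.0
```

Emit:
{"fn": "arm_command", "kwargs": {"rows": "0 0 -0.1 0 0 0 -1;0 0 -0.1 0 0 0 -1;0 0 0 0 0 0 -1"}}

```text
time: 30.52
eef_pos: [0.6662, -0.0105, 0.2609]
tcp_rot: [3.14, 0.001, 2.281]
wrist_force: [1.9, 1.3, 5.9]
finger_gap: 0.0606
gripper_force: 12.0
```

Seated. I release and go to the left lying bottle's lip, to lift it so that it swings upright.

Emit:
{"fn": "arm_command", "kwargs": {"rows": "0 0 0 0 0 0 0.8;0 0 0 0 0 0 0.8;0 0 0 0 0 0 0.8;0 0 2 0 0 0 0.8;0 0 5 0 0 0 0.8;0 0 5 0 0 0 0.8;-3 1 0 0 0 -10 0.4;-5 1.6 0 0 0 -10 0.4;-5 1.6 0 0 0 -10 0.4;-5 1.6 0 0 0 -10 0.4"}}

```text
time: 31.78
eef_pos: [0.4843, 0.0477, 0.3809]
tcp_rot: [3.14, -0.0, 1.577]
wrist_force: [0.0, 0.6, -0.0]
finger_gap: 0.0619
gripper_force: 0.0
```

Emit:
{"fn": "arm_command", "kwargs": {"rows": "-5 1.7 -2 0 0 -0.7 0.4;0 0 -5 0 0 0 0.4;0 0 -6 0 0 0 0.4;0 0 -6 0 0 0 0.4;0 0 -5 0 0 0 0.4;0 0 -2 0 0 0 0.4;0 0 0 0 0 0 0.4"}}

```text
time: 32.65
eef_pos: [0.4349, 0.0642, 0.1186]
tcp_rot: [-3.139, 0.0, 1.571]
wrist_force: [0.4, 0.4, 0.6]
finger_gap: 0.0618
gripper_force: 0.0
```

```bash
python3 - <<'E'
from h import *
print(manip.state()["eef_pos"],manip.state()["tcp_rot"],manip.state()["finger_gap"])
B=(.666,-.0108)
c=[(*B,.029,.225),(*B,.029,.261),(*B,.087,.214)]
save("b6",sub("side",185,130,270,210,4.5,c),sub("side",225,190,325,310,4,[(.4355,.064,.017,.114)],[(.4355,.0595,.031),(.4355,.0685,.031)]))
E
```

```text
[0.4349 0.0642 0.1186] [-3.1386  0.0004  1.5706] 0.06181692210171222
```

View pics/b6.png

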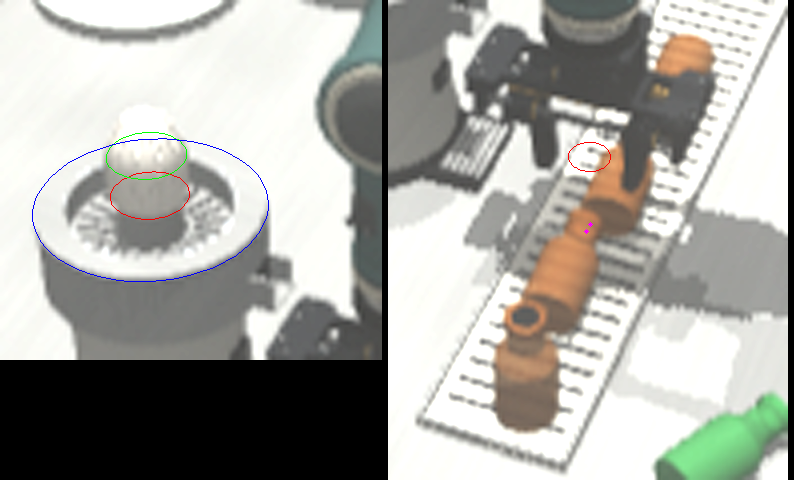

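The reamer is seated at (149,195) on its overlay. The left bottle's lip is at about (586,223), next to the predicted points. Descend and grip.

Emit:
{"fn": "arm_command", "kwargs": {"rows": "0 0 -4 0 0 0 0.4;0 0 -3 0 0 0 0.4;0 0 -0.75 0 0 0 0.4;0 0 0 0 0 0 0.4;0 0 0 0 0 0 -1;0 0 0 0 0 0 -1;0 0 0 0 0 0 -1;0 0 0 0 0 0 -1;0 0 0 0 0 0 -1", "force": 8}}

```text
time: 33.83
eef_pos: [0.4363, 0.0643, 0.042]
tcp_rot: [3.141, 0.0, 1.571]
wrist_force: [0.9, -1.3, 1.5]
finger_gap: 0.0331
gripper_force: 8.0
```

Emit:
{"fn": "arm_command", "kwargs": {"rows": "0 0.4 1.3 0 0 0 -1;0 0.5 1.3 0 0 0 -1;0 0.6 1.2 0 0 0 -1;0 0.6 1.2 0 0 0 -1;0 0.6 1.2 0 0 0 -1;0 0.7 1.2 0 0 0 -1;0 0.7 1.2 0 0 0 -1;0 0.7 1 0 0 0 -1;0 0.6 1 0 0 0 -1;0 0.6 1 0 0 0 -1"}}

```text
time: 35.08
eef_pos: [0.4356, 0.1247, 0.1582]
tcp_rot: [-3.141, 0.0, 1.571]
wrist_force: [0.9, 0.9, -2.0]
finger_gap: 0.0333
gripper_force: 8.0
```

Emit:
{"fn": "arm_command", "kwargs": {"rows": "0 0 0 0 0 0 -1;0 0 0 0 0 0 -1;0 0 0 0 0 0 -1;0 0 0 0 0 0 -1;0 0 0 0 0 0 -1;0 0 0 0 0 0 -1"}}

```text
time: 35.83
eef_pos: [0.4357, 0.1243, 0.1576]
tcp_rot: [-3.141, 0.0, 1.57]
wrist_force: [0.7, 0.8, -2.2]
finger_gap: 0.0331
gripper_force: 8.0
```

```bash
python3 - <<'E'
from h import *
print(manip.state()["eef_pos"],manip.state()["wrist_force"],manip.state()["finger_gap"])
save("b7",sub("side",215,170,345,310,4,[]))
E
```

```text
[0.4357 0.1243 0.1576] [ 0.742   0.8165 -2.1765] 0.033079413808632906
```

View pics/b7.png

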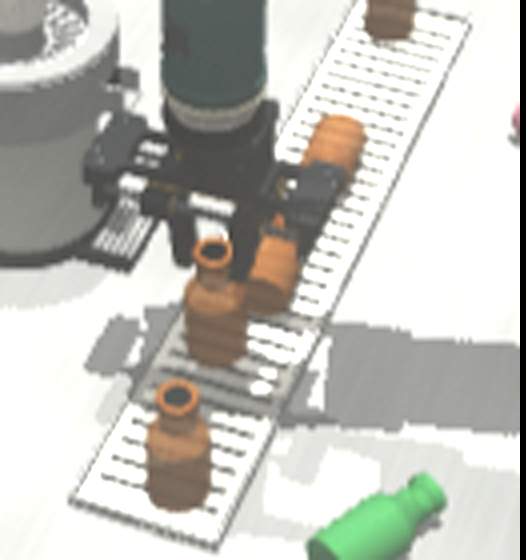

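The bottle hangs upright at (215,310), above the grate and clear of its neighbours. Lowering it.

Emit:
{"fn": "arm_command", "kwargs": {"rows": "0 0 -1 0 0 0 -1;0 0 -1 0 0 0 -1;0 0 -0.8 0 0 0 -1;0 0 -0.4 0 0 0 -1;0 0 -0.3 0 0 0 -1;0 0 0 0 0 0 -1"}}

```text
time: 36.62
eef_pos: [0.436, 0.1244, 0.1228]
tcp_rot: [3.141, -0.0, 1.571]
wrist_force: [-0.7, 0.2, -1.8]
finger_gap: 0.0335
gripper_force: 8.0
```

Emit:
{"fn": "arm_command", "kwargs": {"rows": "0 0 -0.1 0 0 0 -1;0 0 -0.1 0 0 0 -1;0 0 0 0 0 0 -1"}}

```text
time: 37.0
eef_pos: [0.4366, 0.1247, 0.1224]
tcp_rot: [3.14, -0.001, 1.57]
wrist_force: [-2.4, -0.9, 7.7]
finger_gap: 0.0333
gripper_force: 8.0
```

Emit:
{"fn": "arm_command", "kwargs": {"rows": "0 0 0.1 0 0 0 -1;0 0 0 0 0 0 0;0 0 0 0 0 0 0.4;0 0 0 0 0 0 0.4;0 0 0 0 0 0 0.4;0 0 2 0 0 0 0.4;0 0 4 0 0 0 0.4;0 0 4 0 0 0 0.4;0 0 0 0 0 0 0.4"}}

```text
time: 38.12
eef_pos: [0.4383, 0.1249, 0.2255]
tcp_rot: [3.134, -0.002, 1.57]
wrist_force: [0.0, 0.2, 0.7]
finger_gap: 0.0616
gripper_force: 0.0
```

```bash
python3 - <<'E'
from h import *
print(manip.state()["eef_pos"])
ps=[(.4285,-.0585,.031),(.4195,-.0745,.031)]
save("b8",sub("side",215,150,345,305,3.8,[(.4355,.124,.017,.114)],ps))
E
```

```text
[0.4383 0.1249 0.2255]
```

View pics/b8.png

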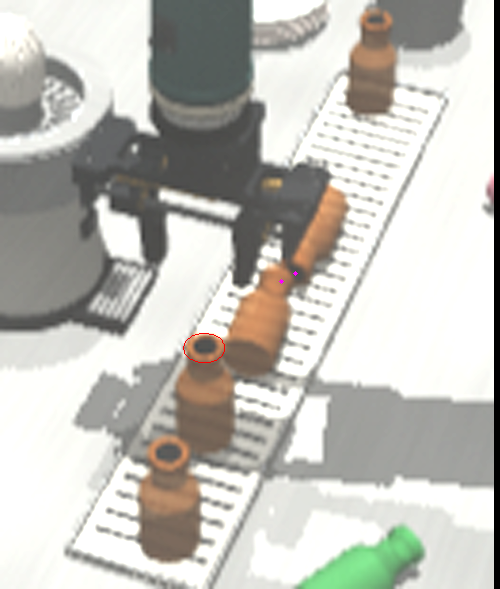

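The left bottle now stands upright on its predicted ring at (205,348), and the other two lying bottles look unmoved. I've used all 14 views, so from here I check with image code.

```bash
cat >> h.py <<'E'
def amber(img):
    h=cv2.cvtColor(img,cv2.COLOR_BGR2HSV); return (h[...,0]<20)&(h[...,1]>110)&(h[...,2]>40)
def prof(img,c0=200,c1=402,r0=208,r1=245):
    m=amber(img)[r0:r1]; o=[]
    for c in range(c0,c1):
        r=np.flatnonzero(m[:,c]); o.append(f"{c}:{len(r)}@{r.mean()+r0:.1f}" if len(r) else f"{c}:-")
    return " ".join(o)
E
python3 - <<'E'
from h import *
print(prof(cv2.imread("pics/top0.png"),230,340)); print()
i=cam("top")[2]; print(prof(i,260,340))
for c in (264,298,299,332): print(c,plane("top",(c,226),.031)[1].round(4))
E
```

```text
230:- 231:- 232:- 233:9@224.0 234:11@225.0 235:11@225.0 236:11@225.0 237:12@224.5 238:12@224.5 239:12@224.5 240:12@224.5 241:12@224.5 242:12@224.5 243:12@224.5 244:12@224.5 245:12@224.5 246:11@224.0 247:12@224.5 248:12@224.5 249:12@224.5 250:11@224.0 251:11@224.0 252:9@224.0 253:9@224.0 254:8@223.5 255:6@223.5 256:6@223.5 257:6@223.5 258:6@223.5 259:6@223.5 260:7@223.0 261:7@223.0 262:6@223.5 263:- 264:- 265:- 266:- 267:10@226.5 268:11@227.0 269:12@226.5 270:12@226.5 271:12@226.5 272:12@226.5 273:12@226.5 274:11@226.0 275:12@226.5 276:12@226.5 277:13@226.0 278:12@225.5 279:11@226.0 280:12@225.5 281:12@225.5 282:12@225.5 283:12@225.5 284:11@226.0 285:10@225.5 286:10@225.5 287:10@225.5 288:7@225.0 289:7@225.0 290:7@225.0 291:6@224.5 292:6@224.5 293:7@225.0 294:7@225.0 295:7@225.0 296:5@225.0 297:1@227.0 298:- 299:- 300:- 301:6@227.5 302:6@227.5 303:7@228.0 304:6@227.5 305:6@227.5 306:6@227.5 307:6@227.5 308:6@227.5 309:7@227.0 310:9@227.0 311:10@226.5 312:10@226.5 313:11@227.0 314:12@226.5 315:12@226.5 316:12@226.5 317:12@226.5 318:12@226.5 319:12@226.5 320:12@226.5 321:12@226.5 322:12
[... 416 characters left out ...]
282:12@225.5 283:12@225.5 284:11@226.0 285:10@225.5 286:10@225.5 287:10@225.5 288:7@225.0 289:7@225.0 290:6@224.5 291:6@224.5 292:6@224.5 293:7@225.0 294:7@225.0 295:7@225.0 296:5@225.0 297:- 298:- 299:- 300:2@226.5 301:6@227.5 302:6@227.5 303:7@228.0 304:6@227.5 305:6@227.5 306:6@227.5 307:6@227.5 308:6@227.5 309:7@227.0 310:9@227.0 311:9@227.0 312:10@226.5 313:11@227.0 314:12@226.5 315:13@227.0 316:12@226.5 317:12@226.5 318:12@226.5 319:12@226.5 320:12@226.5 321:12@226.5 322:12@226.5 323:12@226.5 324:12@226.5 325:12@226.5 326:12@226.5 327:12@226.5 328:12@226.5 329:11@226.0 330:11@226.0 331:8@227.5 332:- 333:- 334:- 335:- 336:- 337:- 338:- 339:-
264 0.0566
298 -0.064
299 -0.0675
332 -0.1848
```

Emit:
{"fn": "arm_command", "kwargs": {"rows": "-0.2 -4 0 0 0 0 0.4;-0.2 -5 0 0 0 0 0.4;-0.2 -5 0 0 0 0 0.4;-0.1 -3.7 0 0 0 0 0.4;0 0 -4 0 0 0 0.4;0 0 -5 0 0 0 0.4;0 0 -5 0 0 0 0.4;0 0 -3 0 0 0 0.4;0 0 -1 0 0 0 0.4;0 0 0 0 0 0 0.4"}}

```text
time: 39.48
eef_pos: [0.4277, -0.0524, 0.0407]
tcp_rot: [-3.139, -0.001, 1.571]
wrist_force: [0.3, -0.5, 0.3]
finger_gap: 0.0616
gripper_force: 0.0
```

Emit:
{"fn": "arm_command", "kwargs": {"rows": "0 0 0 0 0 0 -1;0 0 0 0 0 0 -1;0 0 0 0 0 0 -1;0 0 0 0 0 0 -1;0 0 0 0 0 0 -1"}}

```text
time: 40.1
eef_pos: [0.4295, -0.0529, 0.0423]
tcp_rot: [3.14, 0.001, 1.571]
wrist_force: [1.0, -1.0, 1.5]
finger_gap: 0.0328
gripper_force: 8.0
```

Emit:
{"fn": "arm_command", "kwargs": {"rows": "0 0.4 1.3 0 0 0 -1;0 0.5 1.3 0 0 0 -1;0 0.6 1.2 0 0 0 -1;0 0.6 1.2 0 0 0 -1;0 0.6 1.2 0 0 0 -1;0 0.7 1.2 0 0 0 -1;0 0.7 1.2 0 0 0 -1;0 0.7 1 0 0 0 -1;0 0.6 1 0 0 0 -1;0 0.6 1 0 0 0 -1"}}

```text
time: 41.35
eef_pos: [0.4286, 0.0078, 0.1582]
tcp_rot: [-3.141, -0.0, 1.571]
wrist_force: [-1.3, 0.2, -1.2]
finger_gap: 0.033
gripper_force: 8.0
```

Emit:
{"fn": "arm_command", "kwargs": {"rows": "0 0 0 0 0 0 -1;0 0 0 0 0 0 -1;0 0 0 0 0 0 -1;0 0 0 0 0 0 -1;0 0 -1 0 0 0 -1;0 0 -1 0 0 0 -1;0 0 -0.8 0 0 0 -1;0 0 -0.4 0 0 0 -1;0 0 -0.2 0 0 0 -1;0 0 0 0 0 0 -1"}}

```text
time: 42.6
eef_pos: [0.4289, 0.0074, 0.1239]
tcp_rot: [3.141, 0.0, 1.57]
wrist_force: [-0.1, 0.4, -1.7]
finger_gap: 0.0329
gripper_force: 8.0
```

Emit:
{"fn": "arm_command", "kwargs": {"rows": "0 0 -0.1 0 0 0 -1;0 0 -0.1 0 0 0 -1;0 0 0 0 0 0 -1"}}

```text
time: 42.98
eef_pos: [0.4303, 0.0075, 0.1234]
tcp_rot: [3.138, -0.0, 1.57]
wrist_force: [-1.7, 0.1, 6.6]
finger_gap: 0.0333
gripper_force: 8.0
```

Emit:
{"fn": "arm_command", "kwargs": {"rows": "0 0 0.1 0 0 0 -1;0 0 0 0 0 0 0;0 0 0 0 0 0 0.4;0 0 0 0 0 0 0.4;0 0 0 0 0 0 0.4;0 0 2 0 0 0 0.4;0 0 4 0 0 0 0.4;0 0 4 0 0 0 0.4;-0.9 -4 0 0 0 0 0.4;0 -4.6 0 0 0 0 0.4"}}

```text
time: 44.22
eef_pos: [0.4199, -0.0791, 0.2236]
tcp_rot: [3.14, 0.0, 1.573]
wrist_force: [0.6, -0.5, -0.1]
finger_gap: 0.0617
gripper_force: 0.0
```

```bash
python3 - <<'E'
from h import *
print(manip.state()["eef_pos"])
i=cam("side")[2]; n,L,st,ce=cv2.connectedComponentsWithStats(amber(i).astype(np.uint8))
for k in range(1,n):
    if st[k,4]>20: print(st[k],ce[k])
for P in [(.4355,.124),(.4285,.007),(.417,.243)]: print(P,proj("side",(*P,.006)),proj("side",(*P,.114)))
i=cam("top")[2]; print(prof(i,285,340))
E
```

```text
[ 0.4199 -0.0791  0.2236]
[  255     0   305    90 16471] [377.5248  29.6757]
[555  35   5  14  46] [556.8696  42.2174]
[ 347   92  121   35 1650] [421.1048 104.9097]
[311  96  30  10 141] [324.7518 100.1418]
[499 117  17  28 168] [506.9524 129.9226]
[  505   193    55   227 11808] [532.5963 311.4661]
[290 199  15  21 178] [296.6348 207.8764]
[  11  358  107   62 4345] [ 62.8658 392.0278]
[  0 414  24   6 105] [ 11.1143 417.0667]
(0.4355, 0.124) [268.1582 263.9771] [268.1352 240.948 ]
(0.4285, 0.007) [282.041  240.8702] [282.6647 217.9812]
(0.417, 0.243) [260.0673 292.4494] [259.6196 269.4094]
285:- 286:- 287:- 288:- 289:- 290:- 291:- 292:- 293:- 294:- 295:- 296:- 297:- 298:- 299:- 300:- 301:- 302:- 303:- 304:- 305:- 306:- 307:- 308:- 309:- 310:- 311:- 312:- 313:- 314:- 315:2@240.5 316:2@240.5 317:1@240.0 318:- 319:- 320:- 321:- 322:- 323:- 324:- 325:- 326:- 327:- 328:- 329:- 330:- 331:- 332:- 333:- 334:- 335:- 336:- 337:- 338:- 339:-
```

```bash
python3 - <<'E'
from h import *
h=cv2.cvtColor(cam("side")[2],cv2.COLOR_BGR2HSV); m=(h[...,0]<18)&(h[...,1]>75)
for r in range(192,300,2): print(r,"".join("#" if m[r,c] else "." for c in range(245,315)))
E
```

```text
192 ......................................................................
194 ......................................................................
196 ......................................................................
198 ......................................................................
200 ..................................................##########..........
202 .................................................############.........
204 ................................................#############.........
206 ...............................................#############..........
208 ..............................................#############...........
210 .............................................##############...........
212 .............................................#############............
214 .............................................############.............
216 .............................................#########................
218 .................................###....###.#########.................
220 .................................##......##...
[... 2249 characters left out ...]
.........................
282 ........##############................................................
284 ..........#########...................................................
286 ......................................................................
288 ......................................................................
290 ......................................................................
292 ......................................................................
294 ......................................................................
296 ......................................................................
298 ......................................................................
```

Emit:
{"fn": "arm_command", "kwargs": {"rows": "0 0 -4 0 0 0 0.4;0 0 -5 0 0 0 0.4;0 0 -5 0 0 0 0.4;0 0 -3 0 0 0 0.4;0 0 -1 0 0 0 0.4;0 0 0 0 0 0 -1;0 0 0 0 0 0 -1;0 0 0 0 0 0 -1;0 0 0 0 0 0 -1;0 0 0 0 0 0 -1"}}

```text
time: 45.62
eef_pos: [0.4208, -0.0787, 0.0436]
tcp_rot: [3.139, 0.0, 1.57]
wrist_force: [1.2, 2.4, 0.9]
finger_gap: 0.0331
gripper_force: 8.0
```

Emit:
{"fn": "arm_command", "kwargs": {"rows": "0 -0.4 1.3 0 0 0 -1;0 -0.5 1.3 0 0 0 -1;0 -0.6 1.2 0 0 0 -1;0 -0.6 1.2 0 0 0 -1;0 -0.6 1.2 0 0 0 -1;0 -0.7 1.2 0 0 0 -1;0 -0.7 1.2 0 0 0 -1;0 -0.7 1 0 0 0 -1;0 -0.6 1 0 0 0 -1;0 -0.6 1 0 0 0 -1"}}

```text
time: 46.88
eef_pos: [0.4196, -0.139, 0.1592]
tcp_rot: [-3.141, -0.0, 1.57]
wrist_force: [0.2, 0.7, -2.0]
finger_gap: 0.0328
gripper_force: 8.0
```

Emit:
{"fn": "arm_command", "kwargs": {"rows": "0 0 0 0 0 0 -1;0 0 0 0 0 0 -1;0 0 0 0 0 0 -1;0 0 0 0 0 0 -1;0 0 -1 0 0 0 -1;0 0 -1 0 0 0 -1;0 0 -0.8 0 0 0 -1;0 0 -0.4 0 0 0 -1;0 0 -0.2 0 0 0 -1;0 0 0 0 0 0 -1"}}

```text
time: 48.12
eef_pos: [0.4198, -0.1387, 0.1247]
tcp_rot: [3.142, -0.0, 1.57]
wrist_force: [0.8, -0.7, -2.1]
finger_gap: 0.0331
gripper_force: 8.0
```

Emit:
{"fn": "arm_command", "kwargs": {"rows": "0 0 -0.1 0 0 0 -1;0 0 -0.1 0 0 0 -1;0 0 0 0 0 0 -1"}}

```text
time: 48.5
eef_pos: [0.4208, -0.139, 0.1239]
tcp_rot: [3.139, 0.001, 1.57]
wrist_force: [0.4, 0.4, 4.9]
finger_gap: 0.0329
gripper_force: 8.0
```

Contact. I release, retreat up and away, then check everything by code.

Emit:
{"fn": "arm_command", "kwargs": {"rows": "0 0 0.1 0 0 0 -1;0 0 0 0 0 0 0;0 0 0 0 0 0 0.4;0 0 0 0 0 0 0.4;0 0 0 0 0 0 0.4;0 0 2 0 0 0 0.4;0 0 4 0 0 0 0.4;0 0 6 0 0 0 0.4;0 0 6 0 0 0 0.4;0 -5 0 0 0 0 0.4"}}

```text
time: 49.75
eef_pos: [0.423, -0.1886, 0.3105]
tcp_rot: [3.13, 0.005, 1.575]
wrist_force: [1.1, -0.6, 0.3]
finger_gap: 0.0616
gripper_force: 0.0
```

Emit:
{"fn": "arm_command", "kwargs": {"rows": "0 -5.5 0 0 0 0 0.4;0 -6 0 0 0 0 0.4;0 -6 0 0 0 0 0.4;-1 -6 0 0 0 0 0.4;-2 -5.5 0 0 0 0 0.4;-2 -5.5 0 0 0 0 0.4;-2 -5.5 0 0 0 0 0.4;0 0 0 0 0 0 0.4;0 0 0 0 0 0 0.4"}}

```text
time: 50.88
eef_pos: [0.3496, -0.5883, 0.303]
tcp_rot: [-3.141, -0.002, 1.57]
wrist_force: [0.5, 0.3, -0.7]
finger_gap: 0.0619
gripper_force: 0.0
```

```bash
python3 - <<'E'
from h import *
print(manip.state()["eef_pos"],manip.state()["wrist_force"])
h=cv2.cvtColor(cam("side")[2],cv2.COLOR_BGR2HSV); m=(h[...,0]<18)&(h[...,1]>75)
for r in range(148,296,3): print(r,"".join("#" if m[r,c] else "." for c in range(245,335)))
for P in [(.417,.243),(.4355,.124),(.4285,.007),(.4195,-.139),(.4355,-.3805)]: print(proj("side",(*P,.114)).round(1),proj("top",(*P,.114)).round(1))
cv2.imwrite("pics/fin_top.png",cam("top")[2])
a=cv2.imread("pics/top0.png"); b=cam("top")[2]
def c3(i,n,z,r,P):  # correlation of juicer area omitted
    pass
import bench
g0=cv2.cvtColor(a,cv2.COLOR_BGR2GRAY).astype(int);g1=cv2.cvtColor(b,cv2.COLOR_BGR2GRAY).astype(int)
for n,(x,y) in dict(plates=(601,248),pot=(628,315),tub=(150,302)).items():
    x=int(x*.7);y=int(y*.7); print(n,np.abs(g0-g1)[y-28:y+28,x-28:x+28].mean())
h=cv2.cvtColor(b,cv2.COLOR_BGR2HSV); m=(h[...,0]<18)&(h[...,1]>90)
for r in range(206,246,1): print(r,"".join("#" if m[r,c] else "." for c in range(200,405,2)))
E
```

```text
[ 0.3496 -0.5883  0.303 ] [ 0.4761  0.261  -0.6816]
148 ..........................................................................................
151 ..........................................................................................
154 .................................................................##....##.................
157 ..................................................................######..................
160 ..........................................................................................
163 ...............................................................###########................
166 ...............................................................###########................
169 ..........................................................................................
172 ..........................................................................................
175 ..........................................................................................
178 ..........................................................................................
181
[... 7532 characters left out ...]
....................................................
240 .......................................................................................................
241 .......................................................................................................
242 .......................................................................................................
243 .......................................................................................................
244 .......................................................................................................
245 .......................................................................................................
```

```bash
python3 - <<'E'
from h import *
B=(.666,-.0108)
for n in("top","side"):
    im=cv2.GaussianBlur(cam(n)[2],(0,0),.8); g=im.astype(np.float32).mean(2)
    gx,gy=cv2.Sobel(g,cv2.CV_32F,1,0),cv2.Sobel(g,cv2.CV_32F,0,1)
    def score(c,r,z):
        s=0
        for k in np.linspace(0,2*np.pi,120,endpoint=False):
            p=proj(n,(c[0]+r*np.cos(k),c[1]+r*np.sin(k),z)); q=proj(n,(c[0]+(r+.004)*np.cos(k),c[1]+(r+.004)*np.sin(k),z)); d=(q-p)/np.linalg.norm(q-p)
            x,y=p.round().astype(int); s+=max(-20,min(200,-(gx[y,x]*d[0]+gy[y,x]*d[1])))
        return s/120
    for nm,r,z in(("flange",.087,.214),("reamer",.029,.225 if n=="side" else .261)):
        best=max((score((B[0]+a,B[1]+b),r,z),a,b) for a in np.arange(-.02,.021,.002) for b in np.arange(-.02,.021,.002)); print(n,nm,np.round(best,3),"at nominal",round(score(B,r,z),2))
    # pot: match side/top before and after
    old=cv2.imread(f"pics/{n}0.png")
    for nm,(x,y) in (dict(plates=(601,248),pot=(628,315),tub=(150,302)) if n=="top" else dict(plates=(405,210),pot=(467,202),tub=(266,532))).items():
        x=int(x*.7);y=int(y*.7);t=old[y-22:y+22,x-22:x+22];R=cv2.matchTemplate(cam(n)[2][y-30:y+30,x-30:x+30],t,cv2.TM_CCOEFF_NORMED);_,v,_,l=cv2.minMaxLoc(R);print(n,nm,round(v,3),l[0]-8,l[1]-8)
E
```

```text
top flange [69.658 -0.002 -0.002] at nominal 63.66
top reamer [47.18   0.01   0.004] at nominal 37.16
top plates 0.995 0 0
top pot 0.858 0 0
top tub 0.989 0 0
side flange [55.47   0.004 -0.006] at nominal 37.51
side reamer [24.029  0.014  0.02 ] at nominal 2.8
side plates 1.0 0 0
side pot 0.944 0 0
side tub 1.0 0 0
```

```bash
python3 -c "
from bench import workorder
print(workorder.close_job())"
```

```text
the job is handed in; nothing more can be done
None
```

The job is handed in: the bowl, strainer and reamer are seated in order on the spindle, the spout is over the glass stand, all three fallen bottles are upright in the lane, and the image checks show the standing bottles, plates, pot and tub where they started (reamer seating confirmed by the earlier view and contact force, as the last edge check on it was inconclusive; two of my viewed pictures ran slightly over the 800 × 600 limit).

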